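# Focus the loupe and hold the lamp plunger at half travel

### The job

Get the cracked bulla ready for reading: turn the loupe stand's focus knob clockwise until its white pointer meets the red index mark, then press the yellow-capped spring plunger of the blue lamp switch to half its travel, so that the steel collar's rim lies in the green band of the stem. Keep holding it steadily there and finish while still holding it: the plunger must never go right down, because that trips the lamp. Do not touch the clamp with the bulla, and leave the two wax seals, the mallet and the tin where they lie.

Things in the scene. Friction and masses are not known exactly. Their poses are not given: they have to be found in the camera images.
- stand: pewter loupe stand, fixed; base plate 120 x 320 x 30 mm high. Origin on the work surface under the axis of the focus knob; z up. The plate spans x -60..60, y -65..255 mm in its own axes. A column (x 45, y 125) and a lens ring (centre x 0, y 195, radius 39) rise to 150 mm above the work surface; under the lens sits the bulla clamp
- focus_knob (a joint): angle of the focus knob in rad, growing clockwise seen from above, range 0 to 2.4. At 0 the white pointer points along the stand's +x axis; it meets the red index mark at 1.50. It starts between 0.1 and 0.7 and stays where it is left (friction 0.05 N m)
- knob_grip (a point): on the knob's vertical axis, 66 mm above the work surface, the height at which to hold the knob. The knob is black: a disc 60 mm across whose top is 43 mm above the work surface, and on it an upright bar 52 mm long, 14 mm thick, from 43 to 75 mm high. The bar and the white pointer line lie along this point's x axis, the pointer at the +x end; the point turns with the knob
- index_mark (a point): centre of the red index mark, a 17 x 5 mm radial stroke on the dark dial of the stand, 40 mm from the knob's axis, 1.50 rad clockwise of the stand's +x; the other strokes of the dial, 0.3 rad apart, are white
- bulla_clamp: black cast-iron screw clamp, fixed on the stand under the lens, 115 x 40 x 40 mm, gripping a clay bulla 47 mm across with a dark crack. Origin under its centre, 30 mm above the work surface. Not to be touched
- hold_switch: lamp switch, fixed: blue housing 90 x 90 x 45 mm high with a steel collar 48 mm across whose rim is 52 mm above the work surface. Origin on the work surface under the plunger's axis; z up
- plunger (a joint): travel of the spring plunger in m, 0 released, growing as it is pushed straight down, 0.024 fully down. Half travel is 0.012. The stem (28 mm across) is white for the first 8 mm of travel, green from 8 to 16 mm, red beyond, as read at the collar's rim. The spring takes about 3 N to start, 6 N at half travel and 10 N fully down, and pushes the plunger back up when let go
- plunger_top (a point): centre of the top of the yellow plunger cap, a disc 52 mm across and 13 mm thick; 91 mm above the work surface when released, moves down with the plunger
- seal1: green wax seal disc, 48 mm across, 9 mm thick, loose; origin under its centre. Leave alone
- seal2: second green wax seal disc, the same size, loose; origin under its centre. Leave alone
- mallet: boxwood mallet, loose; head 50 x 85 x 46 mm with the origin under the head's centre, round handle 23 mm thick reaching 190 mm along its -x. Leave alone
- tin: dented copper specimen tin, loose, 72 mm across, 51 mm high plus a small brass lid knob (8 mm); origin under its centre. Leave alone
Mind the look-alikes: they are no part of the job. What is meant by the hold_switch is not pink, and is the larger of those in its own colour.

How it is judged:
On the way, in this order (a step that is already met when the one before it is completed fails the run):
1. the focus knob's pointer stands at the red index mark (value of joint focus_knob between 1.38 and 1.62 rad and velocity of joint focus_knob between -0.1 and 0.1 rad/s), for 0.3 s.
2. the plunger is pressed into the green band (value of joint plunger between 0.008 and 0.016 m), for 0.2 s.
At the end, for the whole second after the job is handed in: The knob stands within 0.12 rad of the red index mark (1.38 to 1.62 rad), and the robot itself is still pressing the plunger (over 2 N), steady at 8 to 16 mm of travel, through the last second (all of step 2 and value of joint focus_knob between 1.38 and 1.62 rad and velocity of joint plunger between -0.01 and 0.01 m/s and contact force between any of the fingers, the arm and hold_switch above 2 N); the arm keeps its last pose, push and grip.
It fails at once if the plunger is pushed right down (beyond 21 mm) and trips the lamp (value of joint plunger above 0.021 m).
It fails at once if the clamp with the bulla is touched (over 0.5 N) (contact force between any of the fingers, the arm and bulla_clamp above 0.5 N).
It fails at once if a seal, the mallet or the tin is moved by more than 15 mm (distance of any of seal1, seal2, mallet, tin from where it was at the start of the episode above 0.015 m).
It also fails if it takes over 48 s, if anything falls off the work surface, if the arm or the gripper's body presses on something with over 40 N, if the wrist force passes 120 N, or if a joint passes its speed limit or range.

### The arm

A 6-joint arm with a two-finger parallel gripper is mounted at the origin on the work surface. World frame = base frame: x ahead of the robot, y to its left, z up, the work surface at z = 0. Lengths are in m, angles in rad, forces in N, time in s.
With the tool pointing down it reaches from about 0.35 to 0.975 m from the base axis. Payload 17.4 kg.
Tool frame: the origin (TCP) lies on the centre line of the jaws, within the pads' length; the fingertips stand tcp_to_tips ahead of it and the grasp point (between the pads) lies 2 mm behind it (tcp_to_tips is the distance from the TCP to the fingertips, in m); z points along the fingers, y is the line along which they close (so a half turn about z gives the same grasp; the last joint's range is limited). The gripper opens to 85 mm and grips with 20 to 120 N. Pads are 22 mm wide; open, the fingers measure 114 mm over their backs; the gripper's body (76 mm by 85 mm) begins 54 mm behind the grasp point. The pads swing forward as they close: fully open they stand 13 mm farther back than shut.
Start: joints at [1.212, 0.116, 1.442, -0, 1.584, -0.038], TCP at [0.213, 0.641, 0.248] pointing down, gripper open.
Joint ranges: [-2.83, 2.83], [-0.83, 2.19], [0.07, 2.5], [-1.14, 4.28], [0.01, 3], [-2.97, 2.97]. Speed limits (rad/s): [1.89, 1.89, 2.22, 3.14, 3.14, 3.14].

### API

Orientations are given as a unit quaternion [w, x, y, z].
In Python, from bench import read_state, capture, sign_off, tcp_to_tips gives the robot as it stands.
- The arm moves only by the shell command python3 -m creep 'ROWS' [FORCE]. ROWS is JSON, a list of rows, each a list of 7 numbers: the turn, a rotation vector about the world's x, y, z in rad, then the shift along the world's x, y, z in m, then the finger opening in m, from 0 to 0.0854. A call has 1 to 5 rows; each row shifts and turns the commanded pose from where the row before left it; what a row does not reach is not made up. A row lasts 1/12 s, in which the tool goes at most 41.7 mm and 7.16 degrees, less where a joint would pass 70% of its speed; a pose out of reach is approached as far as the arm can. A call is refused whole if a number of a shift passes 0.0417 or a number of a turn 0.125, either way. A call with a gripper value outside its range is refused whole. The fingers move at their own pace and stop on an object; FORCE is the grip in N (left out, the last holds). Time passes only in rows, so rows that do not move let the fingers close. It gives the time, the measured TCP pose, the force, the opening and the grip force at its end, in the units of the state.
- read_state(): the state, without advancing time (a new reading comes with each control period).
- capture(name): name is "side" or "top" or "wrist"; returns a dict with "image" (384x512x3 uint8, red, green, blue), "K" (3x3 intrinsics, pixels), "pose" (4x4, takes a point from camera to world coordinates). Camera axes: x right, y down, z forward; pixel columns grow to the right and rows downward; lengths in m; the calibration is good to about 2 mm. A picture is of the moment at which its call begins. There is no depth.
- sign_off(): hands the job in; it is judged then, once.
The state is a dict: "time": time; "joint_positions": joint angles; "qvel": joint speeds; "tau": joint torques, N m; "position": TCP position; "tcp_rot": TCP orientation; "wrist_force": force on the tool from outside, world axes, zero at the start; "torque": the same for the moment, N m; "finger_gap": opening from 0.0 (shut) to 1.0 (fully open); "gripper_force": force on a finger pad.
Only numpy, scipy, OpenCV 4.12 (cv2) and the standard library are available. Lean on these libraries where they do the work, as an engineer would, in place of code of your own. Each camera call takes 0.05 s, during which the arm holds its last target. There are 200 camera calls.

## Working session

There is one attempt and no reset: what is moved stays moved. The work goes in short steps, Python scripts to look and compute and a shell command to move; the robot and the scene stay as the last step left them, time stands still between calls to the robot, and variables do not carry over. Pictures are saved under pics/ and viewed, at most 10 in all, crops included, and the job is handed in when it is done.

```bash
mkdir -p pics; cat > h.py <<'E'
import numpy as np, cv2, json
from bench import read_state, capture, tcp_to_tips
def snap(n,f):
    c=capture(n); cv2.imwrite(f'pics/{f}.png',c['image'][:,:,::-1]); np.savez(f'pics/{f}.npz',K=c['K'],P=c['pose']); return c
def ray(f,uv,z):
    d=np.load(f'pics/{f}.npz'); r=d['P'][:3,:3]@np.linalg.inv(d['K'])@[uv[0],uv[1],1]; o=d['P'][:3,3]
    return o+r*(z-o[2])/r[2]
def proj(f,p):
    d=np.load(f'pics/{f}.npz'); q=d['K']@(d['P'][:3,:3].T@(np.array(p)-d['P'][:3,3])); return q[:2]/q[2]
E
python3 - <<'E'
from h import *
a=snap('top','top0');b=snap('side','side0')
print(a['pose'],b['pose'],tcp_to_tips if not callable(tcp_to_tips) else tcp_to_tips())
print(read_state())
E
```

```text
[[ 0.00711384 -0.98195462  0.18898285  0.27583996]
 [-0.99986524 -0.00418872  0.01587313 -0.03794669]
 [-0.0147951  -0.1890703  -0.98185209  1.34988384]
 [ 0.          0.          0.          1.        ]] [[ 0.95580303 -0.20555743  0.21020637  0.26728379]
 [-0.29336586 -0.61957664  0.72805306 -0.93599869]
 [-0.01941776 -0.75754269 -0.65249676  0.87698548]
 [ 0.          0.          0.          1.        ]] 0.017
{'time': 0.1, 'joint_positions': array([ 1.21218397e+00,  1.16453649e-01,  1.44222199e+00,  1.55508763e-05,
        1.58401829e+00, -3.78073398e-02]), 'qvel': array([ 0.00116706, -0.00164115, -0.00044533,  0.00042954,  0.0005798 ,
        0.00043517]), 'tau': array([ 2.05688084e-03, -7.33681655e+01, -6.33786249e+01, -6.67698873e-05,
        5.18550063e-03, -2.06639697e-05]), 'position': array([0.21279959, 0.64040573, 0.24761085]), 'tcp_rot': array([-1.16050534e-04,  1.59715441e-01,  9.87162942e-01, -5.38322477e-04]), 'wrist_force': array([ 0.09664535,  0.28343924, -0.45671704]), 'torque': array([ 0.03307096, -0.04248792,  0.01217851]), 'gripper_force': 0.0, 'finger_gap': 1.0020069194398933}
```

View pics/top0.png

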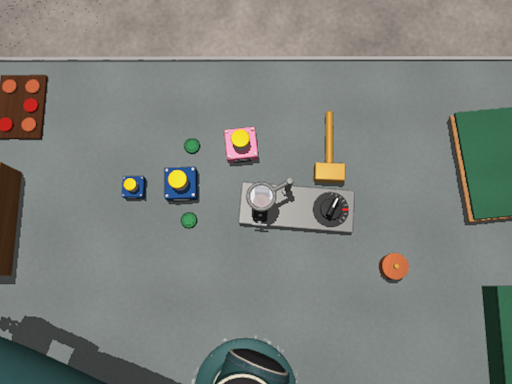

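View pics/side0.png

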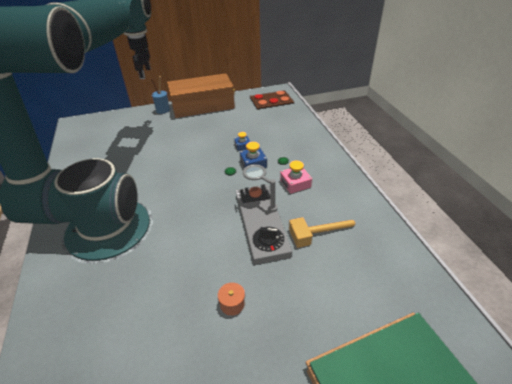

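The candidates for the switch in the top view are large blue (180,183), small blue (133,187) and pink (240,143). The large blue one fits: it isn't pink and is the larger of the two blues. The knob is at (332,208), with its red mark to the right. I'll enlarge both to confirm.

```bash
python3 - <<'E'
from h import *
im=cv2.imread('pics/top0.png')
a=cv2.resize(im[175:241,290:365],None,fx=6,fy=6,interpolation=cv2.INTER_CUBIC)[:396]
b=cv2.resize(im[157:223,112:207-30],None,fx=6,fy=6,interpolation=cv2.INTER_CUBIC)
b=cv2.resize(im[150:216,115:205],None,fx=3.8,fy=6/1,interpolation=cv2.INTER_CUBIC) if 0 else cv2.resize(im[150:249,115:205],None,fx=4,fy=4,interpolation=cv2.INTER_CUBIC)
cv2.imwrite('pics/crop0.png',np.hstack([a,b[:396, :350]]))
# stand corners at z=.03, from top mask corners
for uv in [(242,183),(354,191),(352,234),(239,223)]: print('plate',ray('top0',uv,.03).round(4))
print('knob',ray('top0',(332,208),.043).round(4))
hsv=cv2.cvtColor(im,cv2.COLOR_BGR2HSV)
def cen(lo,hi,box):
    m=np.zeros(im.shape[:2],np.uint8);x0,y0,x1,y1=box
    m[y0:y1,x0:x1]=cv2.inRange(hsv,lo,hi)[y0:y1,x0:x1]; ys,xs=np.nonzero(m); return xs.mean(),ys.mean(),len(xs)
c=cen((22,150,120),(35,255,255),(160,160,200,205));print(c,ray('top0',c[:2],.091))
c=cen((0,150,120),(8,255,255),(338,200,352,220));print(c,ray('top0',c[:2],.031))
E
```

```text
plate [0.5642 0.0123 0.03  ]
plate [ 0.5423 -0.3038  0.03  ]
plate [ 0.4208 -0.2942  0.03  ]
plate [0.4498 0.0194 0.03  ]
knob [ 0.4913 -0.2387  0.043 ]
(np.float64(176.80384615384617), np.float64(178.7076923076923), 260) [0.56207647 0.18729217 0.091     ]
(np.float64(344.5), np.float64(209.0), 18) [ 0.49064133 -0.27539236  0.031     ]
```

View pics/crop0.png

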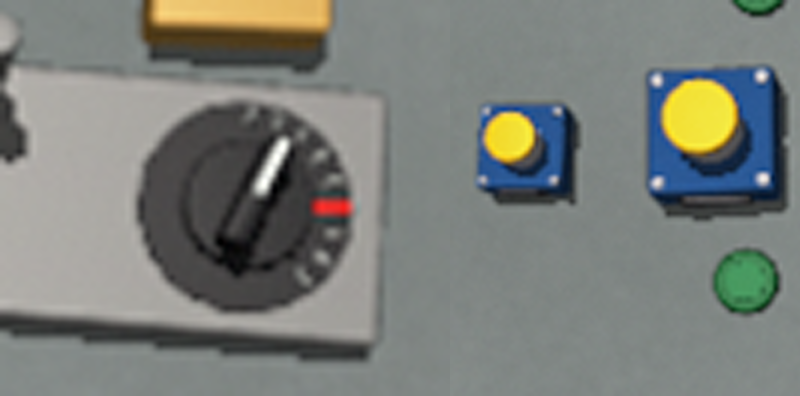

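Confirmed: the large blue switch is the one with its cap at (177,179). The knob axis is at about (0.490,-0.235), with the pointer at ≈0.35 rad. I'll move above the knob.

```bash
python3 -m creep '[[0,0,-0.004,0.011,-0.035,-0.002,0.0854],[0,0,-0.004,0.011,-0.035,-0.002,0.0854],[0,0,-0.004,0.011,-0.035,-0.002,0.0854],[0,0,-0.004,0.011,-0.035,-0.002,0.0854],[0,0,-0.004,0.011,-0.035,-0.002,0.0854]]' 30
python3 -m creep '[[0,0,-0.004,0.011,-0.035,-0.002,0.0854],[0,0,-0.004,0.011,-0.035,-0.002,0.0854],[0,0,-0.004,0.011,-0.035,-0.002,0.0854],[0,0,-0.004,0.011,-0.035,-0.002,0.0854],[0,0,-0.004,0.011,-0.035,-0.002,0.0854]]'
python3 -m creep '[[0,0,-0.004,0.011,-0.035,-0.002,0.0854],[0,0,-0.004,0.011,-0.035,-0.002,0.0854],[0,0,-0.004,0.011,-0.035,-0.002,0.0854],[0,0,-0.004,0.011,-0.035,-0.002,0.0854],[0,0,-0.004,0.011,-0.035,-0.002,0.0854]]'
python3 -m creep '[[0,0,-0.004,0.011,-0.035,-0.002,0.0854],[0,0,-0.004,0.011,-0.035,-0.002,0.0854],[0,0,-0.004,0.011,-0.035,-0.002,0.0854],[0,0,-0.004,0.011,-0.035,-0.002,0.0854],[0,0,-0.004,0.011,-0.035,-0.002,0.0854]]'
```

```text
time: 0.52
position: [0.2679, 0.4639, 0.2377]
tcp_rot: [-0.0, 0.169, 0.986, -0.0]
wrist_force: [0.8, 0.3, 0.8]
finger_gap: 0.998
gripper_force: 0.0
time: 0.93
position: [0.3227, 0.2889, 0.2279]
tcp_rot: [-0.0, 0.179, 0.984, -0.0]
wrist_force: [1.0, 0.1, 0.4]
finger_gap: 1.0
gripper_force: 0.0
time: 1.35
position: [0.3778, 0.1138, 0.2182]
tcp_rot: [0.0, 0.189, 0.982, 0.0]
wrist_force: [0.7, 0.9, 0.2]
finger_gap: 1.0
gripper_force: 0.0
time: 1.77
position: [0.4328, -0.0614, 0.2082]
tcp_rot: [0.0, 0.199, 0.98, 0.0]
wrist_force: [0.1, 0.6, 0.4]
finger_gap: 0.996
gripper_force: 0.0
```

```bash
python3 -m creep '[[0,0,-0.006,0.011,-0.035,0,0.0854],[0,0,-0.006,0.011,-0.035,0,0.0854],[0,0,-0.006,0.011,-0.035,0,0.0854],[0,0,-0.006,0.012,-0.035,0,0.0854],[0,0,-0.006,0.012,-0.034,0,0.0854]]'
python3 -m creep '[[0,0,0,0,0,0,0.0854]]'
python3 - <<'E'
from h import *
snap('wrist','w1');snap('top','t1');snap('side','s1');s=read_state();print(s['position'],s['tcp_rot'],s['joint_positions'])
im=cv2.imread('pics/w1.png');print(proj('w1',(.49,-.235,.075)))
E
```

```text
time: 2.18
position: [0.4899, -0.2355, 0.208]
tcp_rot: [-0.0, 0.214, 0.977, 0.0]
wrist_force: [0.1, 0.8, -0.7]
finger_gap: 0.998
gripper_force: 0.0
time: 2.27
position: [0.4906, -0.2379, 0.2072]
tcp_rot: [-0.001, 0.215, 0.977, -0.0]
wrist_force: [0.8, -0.1, -0.8]
finger_gap: 0.997
gripper_force: 0.0
[ 0.4895859  -0.2333567   0.20774514] [-5.80523816e-04  2.14058805e-01  9.76820572e-01  2.45553040e-04] [-4.91899302e-01 -1.60820989e-01  1.77938012e+00  1.56077858e-04
  1.52428448e+00 -1.63124650e+00]
[254.31714759 181.0408159 ]
```

View pics/w1.png

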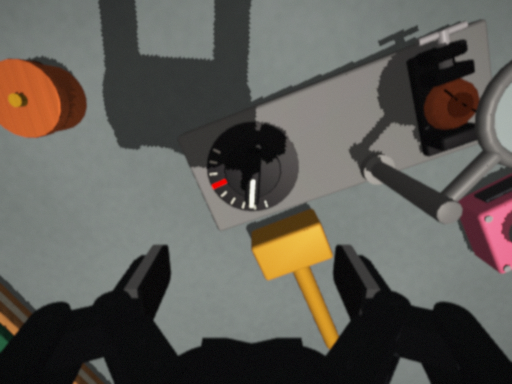

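The wrist view shows the dial centred at about (252,167), the red mark at (220,183) and the pointer from (253,180) to (252,206).

```bash
python3 - <<'E'
from h import *
r=ray('w1',(220,183.5),.032);print('red',r)
print('dialc',ray('w1',(252,166.5),.032))
p=ray('w1',(253.5,180),.0755);q=ray('w1',(252,206),.0755);print(p,q)
ang=lambda v:-np.arctan2(v[1],v[0])
print('pointer cw',ang(q-p))
im=cv2.imread('pics/w1.png');
c=[]
for uv in [(180,131),(217,229),(486,20)]: c.append(ray('w1',uv,.03));print(c[-1])
v=c[2]-c[0];print('stand yaw',np.arctan2(-v[0],v[1]),np.linalg.norm(v)); v=c[1]-c[0];print(np.arctan2(v[1],v[0]),np.linalg.norm(v))
# mask white pointer by brightness
g=im[170:212,240:265].min(axis=2); ys,xs=np.nonzero(g>170); print(np.c_[xs+240,ys+170].tolist() if len(xs)<60 else (len(xs),(xs+240).min(),(xs+240).max(),(ys+170).min(),(ys+170).max()))
E
```

```text
red [ 0.48881558 -0.27583833  0.032     ]
dialc [ 0.48620823 -0.23560419  0.032     ]
[ 0.48860082 -0.2352069   0.0755    ] [ 0.51195672 -0.24762496  0.0755    ]
pointer cw 0.48867543743522823
[ 0.42009362 -0.28810955  0.03      ]
[ 0.5378803  -0.30501962  0.03      ]
[0.45126902 0.02141685 0.03      ]
stand yaw -0.10038113667151072 0.31109242592590547
-0.1425908667439995 0.11899433789078666
(126, np.int64(243), np.int64(254), np.int64(180), np.int64(207))
```

```bash
python3 -m creep '[[0,0,-0.012,0,-0.001,-0.028,0.0854],[0,0,-0.012,0,0,-0.028,0.0854],[0,0,-0.012,0,0,-0.028,0.0854],[0,0,-0.012,0,0,-0.028,0.0854],[0,0,-0.009,0,0,-0.028,0.0854]]'
python3 -m creep '[[0,0,0,0,0,-0.001,0.04],[0,0,0,0,0,0,0.03],[0,0,0,0,0,0,0.02],[0,0,0,0,0,0,0.008],[0,0,0,0,0,0,0.008]]' 30
python3 -m creep '[[0,0,0,0,0,0,0.008],[0,0,0,0,0,0,0.008],[0,0,0,0,0,0,0.008],[0,0,0,0,0,0,0.008]]'
```

```text
time: 2.83
position: [0.4896, -0.233, 0.0675]
tcp_rot: [0.0, 0.241, 0.971, -0.0]
wrist_force: [0.0, -0.3, 0.5]
finger_gap: 1.001
gripper_force: 0.0
time: 3.25
position: [0.4906, -0.2346, 0.0693]
tcp_rot: [0.001, 0.241, 0.97, -0.0]
wrist_force: [1.1, 0.2, 0.1]
finger_gap: 0.302
gripper_force: 0.0
time: 3.58
position: [0.4896, -0.2363, 0.0691]
tcp_rot: [0.001, 0.242, 0.97, -0.002]
wrist_force: [-11.0, -12.6, 9.3]
finger_gap: 0.163
gripper_force: 33.7
```

```bash
python3 -m creep '[[0,0,0,-0.001,-0.001,0,0.008],[0,0,-0.05,0,0,0,0.008],[0,0,-0.1,0,0,0,0.008],[0,0,-0.1,0,0,0,0.008],[0,0,-0.1,0,0,0,0.008]]'
python3 -m creep '[[0,0,-0.1,0,0,0,0.008],[0,0,-0.1,0,0,0,0.008],[0,0,-0.1,0,0,0,0.008],[0,0,-0.1,0,0,0,0.008],[0,0,-0.1,0,0,0,0.008]]'
python3 -m creep '[[0,0,-0.1,0,0,0,0.008],[0,0,-0.1,0,0,0,0.008],[0,0,-0.05,0,0,0,0.008],[0,0,0,0,0,0,0.008],[0,0,0,0,0,0,0.008]]'
```

```text
time: 4.0
position: [0.4891, -0.2371, 0.0691]
tcp_rot: [0.001, 0.409, 0.912, -0.001]
wrist_force: [-7.9, -13.3, 7.0]
finger_gap: 0.156
gripper_force: 33.7
time: 4.42
position: [0.4882, -0.2376, 0.0691]
tcp_rot: [0.001, 0.622, 0.783, -0.002]
wrist_force: [-17.4, -16.4, 11.8]
finger_gap: 0.158
gripper_force: 34.4
time: 4.83
position: [0.4877, -0.2377, 0.0691]
tcp_rot: [0.001, 0.713, 0.701, -0.002]
wrist_force: [-21.1, -16.9, 14.8]
finger_gap: 0.158
gripper_force: 34.7
```

```bash
python3 - <<'E'
from h import *
snap('wrist','w2');snap('top','t2')
s=read_state();r=s['tcp_rot'];print(s['position'],2*np.arctan2(r[2],r[1])-np.pi/2,s['torque'],s['wrist_force'])
a=cv2.imread('pics/w2.png');b=cv2.imread('pics/t2.png')
b=cv2.resize(b[175:241,290:365],None,fx=4,fy=4,interpolation=cv2.INTER_CUBIC)
o=np.zeros((384,800,3),np.uint8);o[:,:500]=a[:,:500];o[:264,500:]=b;cv2.imwrite('pics/v2.png',o)
E
```

```text
[ 0.48767552 -0.23768841  0.06909095] -0.01761291596117287 [-2.67007921  3.53318209 -0.0227458 ] [-21.49891402 -15.96101497  15.28333779]
```

View pics/v2.png

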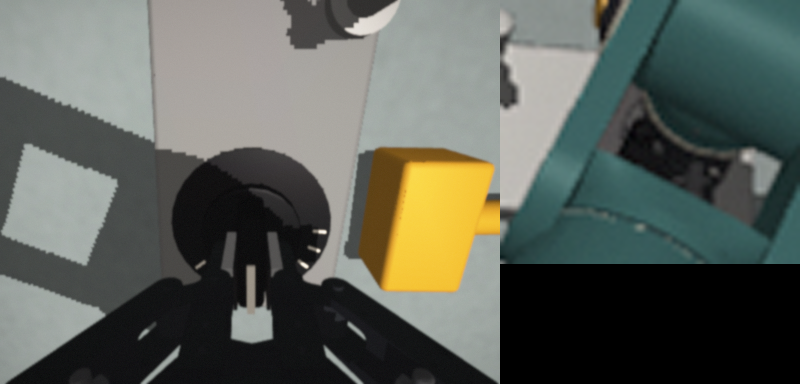

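```bash
python3 -m creep '[[0,0,0,-0.001,-0.001,0,0.008],[0,0,0,0,0,0,0.008],[0,0,0,0,0,0,0.03],[0,0,0,0,0,0,0.05],[0,0,0,0,0,0,0.07]]'
python3 -m creep '[[0,0,0,0,0,0,0.08],[0,0,0,0,0,0.03,0.08],[0,0,0,0,0,0.04,0.08],[0,0,0,0,0,0.04,0.08],[0,0,0,0,0,0.02,0.08]]'
python3 - <<'E'
from h import *
snap('wrist','w3')
s=read_state();print(s['position'],s['tcp_rot'],s['wrist_force'])
E
```

```text
time: 5.35
position: [0.488, -0.2364, 0.0677]
tcp_rot: [0.0, 0.713, 0.701, 0.0]
wrist_force: [-0.5, -0.7, 0.1]
finger_gap: 0.572
gripper_force: 0.0
time: 5.77
position: [0.4886, -0.2367, 0.2024]
tcp_rot: [0.002, 0.713, 0.701, 0.001]
wrist_force: [0.8, -0.2, 1.2]
finger_gap: 0.94
gripper_force: 0.0
[ 0.48935344 -0.23707675  0.20499157] [0.00381147 0.71301044 0.70114201 0.00121242] [-0.07834811 -1.15835213  4.46747537]
```

View pics/w3.png

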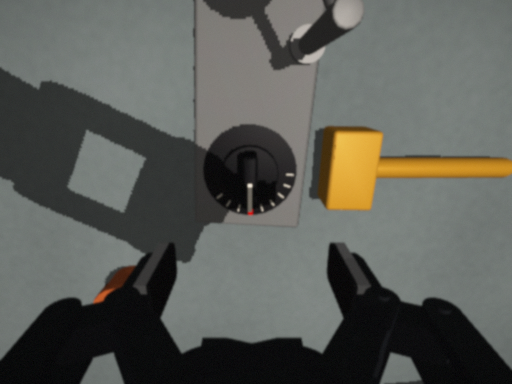

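Pointer (250,185–210) is in line with the red mark (250,213), so the knob is set. Next is the plunger, with the fingers shut.

```bash
python3 -m creep '[[0,0,0,0.006,0.03,0.01,0],[0,0,0,0.006,0.036,0.01,0],[0,0,0,0.006,0.036,0,0],[0,0,0,0.006,0.036,0,0],[0,0,0,0.006,0.036,0,0]]'
python3 -m creep '[[0,0,0,0.006,0.036,0,0],[0,0,0,0.006,0.036,0,0],[0,0,0,0.006,0.036,0,0],[0,0,0,0.006,0.036,0,0],[0,0,0,0.006,0.036,0,0]]'
python3 -m creep '[[0,0,0,0.006,0.036,-0.02,0],[0,0,0,0.006,0.034,-0.02,0],[0,0,0,0,0,-0.02,0],[0,0,0,0,0,0,0],[0,0,0,0,0,0,0]]'
python3 - <<'E'
from h import *
snap('wrist','w4');snap('side','s4')
s=read_state();print(s['position'],s['tcp_rot'],s['wrist_force'],s['finger_gap'])
im=cv2.imread('pics/w4.png');hsv=cv2.cvtColor(im,cv2.COLOR_BGR2HSV)
m=cv2.inRange(hsv,(22,150,100),(35,255,255));n,l,st,ce=cv2.connectedComponentsWithStats(m)
for i in range(1,n):
    if st[i,4]>100: print(st[i],ce[i],ray('w4',ce[i],.091))
b=cv2.imread('pics/s4.png')[110:210,190:330];b=cv2.resize(b,(280,200))
o=np.zeros((384,792,3),np.uint8);o[:,:512]=im;o[:200,512:]=b;cv2.imwrite('pics/v4.png',o)
E
```

```text
time: 6.23
position: [0.5178, -0.0607, 0.2175]
tcp_rot: [0.0, 0.713, 0.701, 0.0]
wrist_force: [1.1, -0.8, 0.2]
finger_gap: 0.226
gripper_force: 0.0
time: 6.65
position: [0.5477, 0.1196, 0.2173]
tcp_rot: [0.0, 0.713, 0.701, 0.0]
wrist_force: [0.7, -1.7, 1.4]
finger_gap: 0.0
gripper_force: 0.0
time: 7.07
position: [0.5593, 0.1875, 0.1566]
tcp_rot: [-0.0, 0.713, 0.701, -0.001]
wrist_force: [0.2, -0.1, 0.1]
finger_gap: 0.001
gripper_force: 0.0
[0.56026034 0.18693859 0.15876512] [3.67472070e-04 7.13351941e-01 7.00805644e-01 5.67247801e-04] [-0.62598564  0.60471901  0.45505485] 0.0007395120710751134
[ 212    0   51   35 1466] [237.51296044  14.86357435] [0.5539931  0.31257763 0.091     ]
[ 227  178   61   34 1337] [258.6881077  194.81750187] [0.5653223  0.19994361 0.091     ]
```

View pics/v4.png

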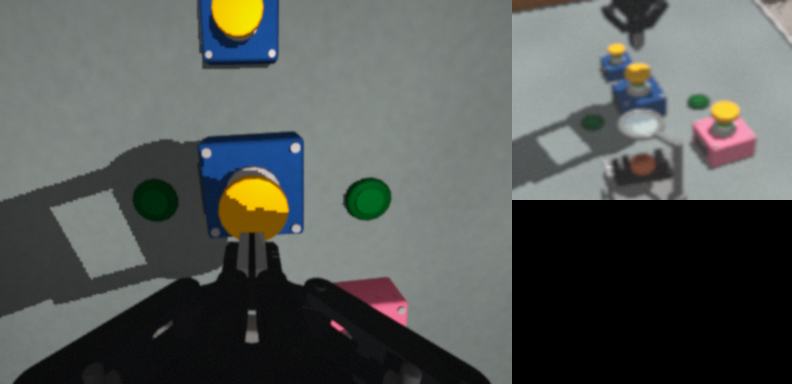

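The wrist view shows the cap centred at about (253,209) with a radius of 35 px; part of it is in shadow.

```bash
python3 - <<'E'
from h import *
print(ray('w4',(253,209),.091), proj('w4',(.56,.187,.091)))
E
python3 -m creep '[[0,0,0,0.001,0,-0.02,0],[0,0,0,0.001,0,-0.015,0],[0,0,0,0,0,-0.008,0],[0,0,0,0,0,0,0],[0,0,0,0,0,0,0]]'
```

```text
[0.56108717 0.18905998 0.091     ] [251.55301313 211.63641709]
time: 7.58
position: [0.5622, 0.1871, 0.1154]
tcp_rot: [0.0, 0.713, 0.701, 0.0]
wrist_force: [-0.0, 0.2, 0.2]
finger_gap: 0.002
gripper_force: 0.0
```

```bash
python3 -m creep '[[0,0,0,-0.001,0.001,-0.003,0],[0,0,0,0,0,-0.003,0],[0,0,0,0,0,-0.002,0],[0,0,0,0,0,0,0],[0,0,0,0,0,0,0]]'
python3 -c "
from bench import *
s=read_state();print(s['position'],s['wrist_force'])"
```

```text
time: 8.0
position: [0.5611, 0.1887, 0.1067]
tcp_rot: [0.0, 0.713, 0.701, 0.0]
wrist_force: [0.8, 0.6, 2.7]
finger_gap: 0.001
gripper_force: 1.4
[0.56106685 0.18866912 0.10674533] [0.84325797 0.57031799 2.68945329]
```

```bash
python3 -m creep '[[0,0,0,0,0,-0.002,0],[0,0,0,0,0,-0.002,0],[0,0,0,0,0,-0.002,0],[0,0,0,0,0,-0.001,0],[0,0,0,0,0,0,0]]'
python3 -m creep '[[0,0,0,0,0,-0.002,0],[0,0,0,0,0,-0.001,0],[0,0,0,0,0,-0.001,0],[0,0,0,0,0,0,0],[0,0,0,0,0,0,0]]'
python3 - <<'E'
from h import *
c=snap('side','s5');snap('wrist','w5')
s=read_state();print(s['position'],s['wrist_force'],s['time'])
u=proj('s5',(.561,.188,.06)).astype(int);print(u)
im=cv2.imread('pics/s5.png')[u[1]-25:u[1]+25,u[0]-25:u[0]+25];w=cv2.imread('pics/w5.png')[130:330,150:350]
cv2.imwrite('pics/v5.png',np.hstack([cv2.resize(im,(400,400),interpolation=cv2.INTER_CUBIC),cv2.resize(w,(400,400))]))
E
```

```text
time: 8.42
position: [0.561, 0.1886, 0.0992]
tcp_rot: [0.0, 0.713, 0.701, 0.0]
wrist_force: [2.1, 1.0, 4.6]
finger_gap: -0.001
gripper_force: 2.5
time: 8.83
position: [0.5611, 0.1886, 0.0956]
tcp_rot: [0.0, 0.713, 0.701, 0.0]
wrist_force: [1.7, 0.8, 6.2]
finger_gap: -0.001
gripper_force: 3.1
[0.56107387 0.188645   0.0956827 ] [1.37604622 0.46875107 6.2404701 ] 8.9333
[252 151]
```

View pics/v5.png

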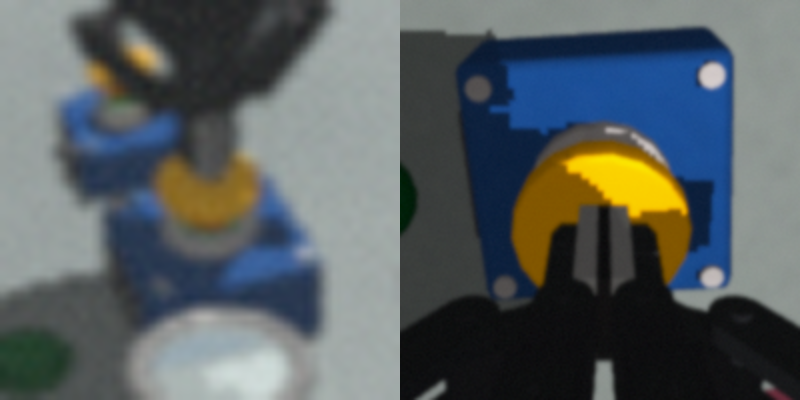

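The side view shows green at the collar's rim. With 6.2 N on the tool and the TCP 12 mm below the computed contact height, that is half travel. I'll hold briefly, then hand in.

```bash
python3 -m creep '[[0,0,0,0,0,0,0],[0,0,0,0,0,0,0],[0,0,0,0,0,0,0],[0,0,0,0,0,0,0],[0,0,0,0,0,0,0]]' && python3 -c "
from bench import *
print(sign_off())"
```

```text
time: 9.35
position: [0.5611, 0.1887, 0.0957]
tcp_rot: [0.0, 0.713, 0.701, 0.0]
wrist_force: [1.8, 0.4, 5.6]
finger_gap: -0.0
gripper_force: 3.1
the job is handed in; nothing more can be done
None
```

I turned the focus knob until its pointer lined up with the red index mark, then pressed the large blue switch's plunger to about 12 mm (5.6 N at the wrist) and handed in at 9.35 s while still holding it; the sign-off returned no verdict.

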